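# Scrap the rejected workpiece through its chute

## Task

One of the two T-shaped workpieces on the inspection plate carries a red stripe: it is a reject. Slide the blue cover of the chute straight in front of it fully open, push the reject along the plate and over the ledge, without lifting it, so that it drops to the bottom of that chute, and then slide that cover fully shut again. Leave the other workpiece, the other chute's cover, and the bar and the V-block at the back of the plate where they are.

Things in the scene. Friction and masses are not known exactly. Their poses are not given: they have to be found in the camera images.
- stand: fixed inspection stand. Origin at bench height below the middle of the ledge; z up. Its dark plate, top 130 mm above the bench, spans y = 0 (the ledge) to +290 mm, x = -155 to +155 mm. At y below 0 lie two green chutes with sliding covers: near x = -136 to -6 mm, far x = +6 to +136 mm (130 mm clear each), split by a 12 mm wall with its top 118 mm above the bench
- chute_near (a point): middle of the flat bottom of the near chute (stand x = -70.5 mm, y = -150 mm), 6 mm above the bench. The bottom spans y = -100 to -200 mm, end wall 75 mm high, walls beside it 50 mm, cover rails above them at 110 to 118 mm. From just below the ledge the chute's floor falls to the bottom at about 46 degrees
- chute_far (a point): middle of the flat bottom of the far chute (stand x = +70.5 mm, y = -150 mm), 6 mm above the bench. The bottom spans y = -100 to -200 mm, end wall 75 mm high, walls beside it 50 mm, cover rails above them at 110 to 118 mm. From just below the ledge the chute's floor falls to the bottom at about 46 degrees
- cover_near (a joint): sliding blue cover of the near chute (stand x = -70.5 mm), in m: 0 = shut, 0.100 = fully open (hard stops at both ends); it opens towards stand -y, away from the ledge, starts up to 0.03 ajar, resists with about 2 N and stays where it is left
- cover_far (a joint): sliding blue cover of the far chute (stand x = +70.5 mm), in m: 0 = shut, 0.100 = fully open (hard stops at both ends); it opens towards stand -y, away from the ledge, starts up to 0.03 ajar, resists with about 2 N and stays where it is left
- tab_near (a point): middle of the top edge of the yellow upright tab on the cover of the near chute (stand x = -70.5 mm). The tab is 50 mm wide (stand x), 8 mm thick (stand y) and stands 35 mm above the cover, whose top is 123.5 mm above the bench. With the cover shut the tab is at stand y = -50 mm, fully open at -150 mm
- tab_far (a point): middle of the top edge of the yellow upright tab on the cover of the far chute (stand x = +70.5 mm). The tab is 50 mm wide (stand x), 8 mm thick (stand y) and stands 35 mm above the cover, whose top is 123.5 mm above the bench. With the cover shut the tab is at stand y = -50 mm, fully open at -150 mm
- reject: steel T-piece lying flat, 20 mm thick, 0.45 kg, red stripe on its head. Head 80 mm (its x) by 25 mm, spanning y = -2 to +23 mm; stem 30 mm wide, down to y = -37.5 mm. Origin on its underside near the centre of mass. Starts on the plate before either chute, within 12 mm of its middle, 90 to 130 mm from the ledge, stem towards the ledge, turned up to 0.3 rad from square
- good: steel T-piece lying flat, 20 mm thick, 0.45 kg, green stripe on its head. Head 80 mm (its x) by 25 mm, spanning y = -2 to +23 mm; stem 30 mm wide, down to y = -37.5 mm. Origin on its underside near the centre of mass. Starts on the plate before the other chute, 90 to 130 mm from the ledge, stem towards the ledge, turned up to 0.3 rad from square. Leave it alone
- parallel: bystander: plain steel bar 120 x 16 x 22 mm high, long along its x, lying at the plate's back edge (stand y about 260 mm, x about -70 mm); origin at the centre of its underside
- vblock: bystander: dark V-block 60 x 36 x 40 mm high at the plate's back edge (stand y about 260 mm, x about +80 mm); origin at the centre of its underside
Not all that is in view belongs to the job. Leave any purple look-alike of the reject alone.

How it is judged:
By the outcome, as a careful person would: the job done as asked, in the order asked, and still so for the second after the job is handed in, with the robot touching nothing.
It also fails if it takes over 58 s, if anything falls off the work surface, if the arm or the gripper's body presses on something with over 40 N, if the wrist force passes 120 N, or if a joint passes its speed limit or range.

## Robot

A 7-joint arm with a two-finger parallel gripper is mounted at the origin on the work surface. World frame = base frame: x ahead of the robot, y to its left, z up, the work surface at z = 0. Lengths are in m, angles in degrees, forces in N, time in s.
With the tool pointing down it reaches from about 0.35 to 0.775 m from the base axis. Payload 3.1 kg.
Tool frame: the origin (TCP) lies between the finger pads; the fingertips stand 22 mm ahead of it and the grasp point (between the pads) lies 3 mm ahead of it; z points along the fingers, x is the direction in which the jaws open and shut, and the axes are right-handed (so a half turn about z gives the same grasp; the last joint's range is limited). The gripper opens to 85 mm and grips with 20 to 120 N. Pads are 22 mm wide; open, the fingers measure 114 mm over their backs; the gripper's body (76 mm by 85 mm) begins 54 mm behind the grasp point. The pads swing forward as they close: fully open they stand 13 mm farther back than shut.
Start: joints at [69.746, 17.813, 0.802, 86.603, -0.252, 75.585, -1.558], TCP at [0.169, -0.523, 0.253] pointing down, gripper open.
Joint ranges: [-154.91, 154.91], [-16.99, 109.72], [-72.82, 74.43], [7.12, 147.25], [-82.49, 262.49], [11.32, 116.49], [-174.64, 174.64]. Speed limits (degrees/s): [159.86, 159.86, 180, 180, 180, 180, 180].

## Interface

Orientations are given as a 3x3 rotation matrix whose columns are the frame's x, y, z axes.
In Python, from workcell import robot gives the robot as it stands.
- The arm moves only by the tool send_rows, never from a script. Its argument "plan" is a list of rows, each a list of 3 entries, a list of its own where there are three numbers: the closure, from 0 (fully open) to 1 (shut), then the shift along the tool's x, y, z in mm, then the turn, a rotation vector about the tool's x, y, z in rad. In form: [[hand, [dx, dy, dz], [rx, ry, rz]], ...]. A call has 1 to 5 rows; each row is the pose to reach, as a shift and turn from the pose commanded when the call began, along the tool's axes at that moment; what a row does not reach only later rows make up. A row lasts 1/10 s, in which the tool goes at most 50 mm and 8.59 degrees, less where a joint would pass 70% of its speed; a pose out of reach is approached as far as the arm can. A call with a gripper value outside its range is refused whole. The fingers move at their own pace and stop on an object; "grip_force" is the grip in N (left out, the last holds). Time passes only in rows, so rows that repeat a pose let the fingers close. It gives the time, the measured TCP pose, the force and the opening at its end, in the units of the state.
- robot.get_obs(): the state, without advancing time (a new reading comes with each control period).
- robot.snapshot(name): name is "side" or "top"; returns (picture, depth): 480x640x3 uint8, red, green, blue; 480x640 float32, m along the optical axis (not along the pixel's ray), 0 where there is no reading.
- robot.calibration(name): a dict with "fx", "fy", "cx", "cy" (pixels), "dist" ([k1, k2, p1, p2, k3] as OpenCV has them; the pictures are not rectified), "rvec" (rotation vector, rad) and "tvec" (3), from world to camera coordinates, as OpenCV has them. Camera axes: x right, y down, z forward; pixel columns grow to the right and rows downward; lengths in m; the calibration is good to about 2 mm. A picture is of the moment at which its call begins. calibration takes no time and is no camera call.
- robot.close_job(): hands the job in, once; it reports no verdict.
The state is a dict: "t": time; "joints": joint angles; "qvel": joint speeds; "effort": joint torques, N m; "position": TCP position; "orientation": TCP orientation; "wrist_force": force on the tool from outside, world axes, zero at the start; "wrist_torque": the same for the moment, N m; "opening": finger opening in m.
Only numpy, scipy, OpenCV 4.12 (cv2) and the standard library are available. Lean on these libraries where they do the work, as an engineer would, in place of code of your own. Each camera call takes 0.05 s, during which the arm holds its last target.

## Working session

There is one attempt and no reset: what is moved stays moved. The work goes in short steps, Python scripts to look and compute and a tool call to move; the robot and the scene stay as the last step left them, time stands still between calls to the robot, and variables do not carry over. Pictures are saved under pics/ and viewed, and the job is handed in when it is done.

Besides the shell and the picture viewer there is one more tool, called after "Emit:" as a command line: name --argument value ..., lists and objects as JSON in quotes. send_rows: Moves the arm, as the interface text tells. Its arguments: {"type":"object","properties":{"plan":{"type":"array","items":{"type":"array"}},"grip_force":{"type":"number"}},"required":["plan"]}

```bash
mkdir -p pics; ls; python3 - <<'E'
from workcell import robot
import cv2,numpy as np
o=robot.get_obs();print(o)
for n in("side","top"):
    p,d=robot.snapshot(n);cv2.imwrite(f"pics/{n}0.png",cv2.cvtColor(p,cv2.COLOR_RGB2BGR));np.save(f"pics/{n}0.npy",p);np.save(f"pics/{n}0d.npy",d)
    print(robot.calibration(n))
E
```

```text
pics
{'t': 0.0, 'joints': array([69.74578098, 17.86047852,  0.80128554, 86.69406044, -0.25220685,
       75.58430457, -1.55757012]), 'qvel': array([-0.01177296,  0.08131639, -0.03073657,  0.06724266,  0.05686475,
       -0.11015669,  0.08290153]), 'effort': array([-1.27984049e-04, -3.79917312e+01,  1.46012041e-01, -2.30594516e+01,
        1.21963475e-02,  1.37818692e-02,  1.65750328e-05]), 'position': array([ 0.16852995, -0.52281378,  0.25220579]), 'orientation': array([[ 3.06867321e-01, -9.51751948e-01, -8.22613267e-04],
       [-9.51749301e-01, -3.06868410e-01,  2.24664389e-03],
       [-2.39068172e-03,  9.35000102e-05, -9.99997138e-01]]), 'wrist_force': array([0.65744499, 0.00729221, 0.38539877]), 'wrist_torque': array([-0.00066289,  0.00641296, -0.00401232]), 'opening': 0.08558431802995894}
{'fx': 602.5530452839806, 'fy': 602.5530452839806, 'cx': 321.74306939485376, 'cy': 242.40380431223292, 'dist': array([-0.09114332,  0.        ,  0.        ,  0.        ,  0.        ]), 'rvec': array([ 1.54415147, -2.17589824,  0.74816089]), 'tvec': array([0.29453489, 0.37741086, 0.85171648])}
{'fx': 572.1096753597669, 'fy': 572.1096753597669, 'cx': 321.09038099560524, 'cy': 233.90097891511266, 'dist': array([-0.00272364,  0.        ,  0.        ,  0.        ,  0.        ]), 'rvec': array([ 2.10985398, -2.14261295,  0.1991751 ]), 'tvec': array([0.13770109, 0.49933875, 1.13802776])}
```

View pics/top0.png

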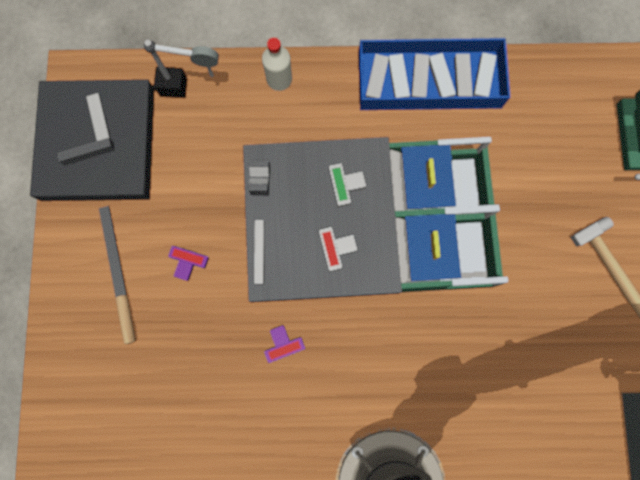

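View pics/side0.png

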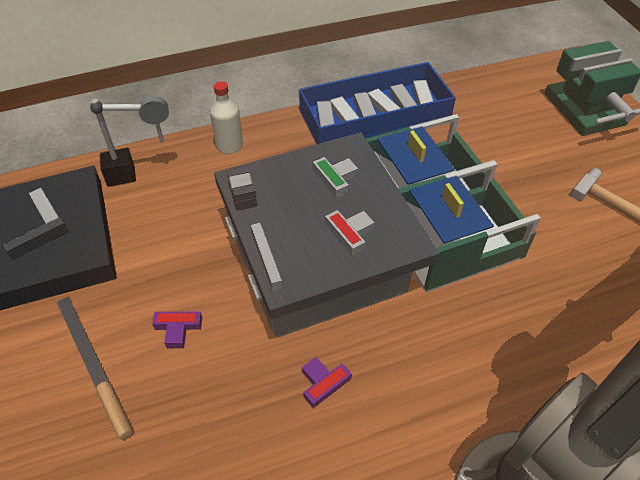

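The red-striped silver T is at top (332,247), in front of the lower chute in the picture. The purple look-alikes at (187,258) and (285,345) are not it, because their bodies are purple and they lie off the plate. The green-striped piece at (341,184) is the good one. Next I'll measure and take an enlarged crop.

```bash
cat > h.py <<'E'
import cv2,numpy as np
from workcell import robot
def cast(n,px,z):
    c=robot.calibration(n);K=np.array([[c['fx'],0,c['cx']],[0,c['fy'],c['cy']],[0,0,1]])
    R,_=cv2.Rodrigues(c['rvec']);u=cv2.undistortPoints(np.float64(px).reshape(-1,1,2),K,c['dist']).reshape(-1,2)
    r=np.c_[u,np.ones(len(u))]@R;C=-R.T@c['tvec']
    return C+r*((z-C[2])/r[:,2])[:,None]
def hsv(p):return cv2.cvtColor(p,cv2.COLOR_RGB2HSV)
def blobs(m,amin=30):
    n,l,s,c=cv2.connectedComponentsWithStats(m.astype(np.uint8))
    return [(s[i,4],c[i],l==i) for i in range(1,n) if s[i,4]>=amin]
E
python3 - <<'E'
from h import *
p=np.load('pics/top0.npy');q=np.load('pics/side0.npy')
a=cv2.resize(p[130:310,235:505],None,fx=2.6,fy=2.6,interpolation=cv2.INTER_CUBIC)
cv2.imwrite('pics/crop0.png',cv2.cvtColor(a,cv2.COLOR_RGB2BGR))
for n,im in(("top",p),("side",q)):
    h=hsv(im);H,S,V=[h[...,i].astype(int) for i in range(3)]
    for nm,m,z in(("red",((H<8)|(H>172))&(S>150)&(V>90),.15),("green",(H>50)&(H<75)&(S>150)&(V>90),.15),("yellow",(H>22)&(H<34)&(S>150)&(V>60),.1585),("blue",(H>100)&(H<125)&(S>120),.1235),("plate",(S<60)&(V<110)&(V>40),.13)):
        for A,c,k in blobs(m,40):
            ys,xs=np.nonzero(k);r=cv2.minAreaRect(np.c_[xs,ys].astype(np.float32));b=cv2.boxPoints(r)
            print(n,nm,A,c.round(1),cast(n,[c],z)[0].round(4)[:2],"box",(cast(n,b,z)[:,:2]*1000).round(0).tolist() if A<40000 else '')
E
```

```text
top red 139 [273.5  44.9] [0.8696 0.2199] box [[885.0, 231.0], [884.0, 209.0], [854.0, 209.0], [854.0, 231.0]]
top red 196 [330.1 248.4] [0.4542 0.114 ] box [[482.0, 127.0], [485.0, 115.0], [427.0, 102.0], [424.0, 113.0]]
top red 199 [187.4 256.2] [0.4435 0.3811] box [[446.0, 409.0], [458.0, 406.0], [441.0, 353.0], [429.0, 356.0]]
top red 210 [283.9 349.8] [0.269  0.2012] box [[265.0, 229.0], [284.0, 177.0], [273.0, 173.0], [254.0, 225.0]]
top yellow 52 [429.3 175.4] [ 0.5908 -0.0775] box [[617.0, -73.0], [618.0, -80.0], [570.0, -82.0], [570.0, -76.0]]
top yellow 44 [433.3 244.9] [ 0.4565 -0.0784] box [[479.0, -75.0], [479.0, -79.0], [434.0, -81.0], [433.0, -77.0]]
top blue 5638 [434.1  72.2] [ 0.8189 -0.1055] box [[892.0, 47.0], [893.0, -261.0], [742.0, -251.0], [742.0, 49.0]]
top blue 2612 [427.7 176.2] [ 0.5993 -0.0814] box [[661.0, -31.0], [666.0, -130.0], [541.0, -130.0], [536.0, -34.0]]
top blue 2800 [432.1 246.7] [ 0.4586 -0.0828] box [[520.0, -33.0], [525.0, -132.0], [399.0, -132.0], [395.0, -35.0]]
top plate 388 [162.5  68.4] [0.8323 0.4469] box [[888.0, 489.0], [903.0, 434.
[... 3715 characters left out ...]
]]
side plate 10102 [ 51.4 230.4] [0.6238 0.5728] box [[788.0, 683.0], [754.0, 482.0], [491.0, 488.0], [522.0, 660.0]]
side plate 1177 [489.3 196.9] [ 0.4507 -0.1546] box [[511.0, -125.0], [530.0, -194.0], [390.0, -177.0], [377.0, -113.0]]
side plate 106 [578.2 194.6] [ 0.4042 -0.3094] box [[420.0, -305.0], [409.0, -336.0], [387.0, -321.0], [397.0, -290.0]]
side plate 1222 [ 81.8 341.3] [0.3946 0.5449] box [[477.0, 576.0], [481.0, 557.0], [320.0, 517.0], [317.0, 535.0]]
side plate 7667 [578.2 436.4] [ 0.0323 -0.0601] box [[37.0, 112.0], [180.0, 39.0], [91.0, -205.0], [-46.0, -105.0]]
side plate 145 [545.8 405.7] [ 0.0856 -0.0416] box [[70.0, 3.0], [108.0, -88.0], [103.0, -90.0], [65.0, 1.0]]
```

View pics/crop0.png

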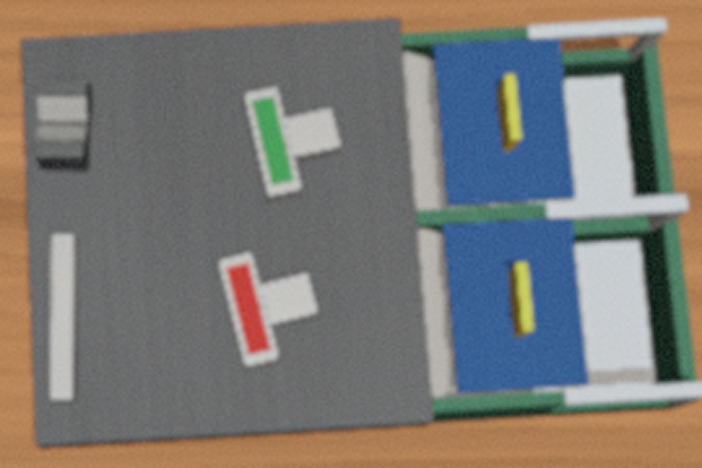

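The crop confirms it: a silver T with a red stripe, in front of the near (lower) chute, both covers ajar. Next I need the stand pose from the plate edges and the accurate reject pose.

```bash
cat > m.py <<'E'
from h import *
from itertools import product
p=np.load('pics/top0.npy');q=np.load('pics/side0.npy')
for n,im in(("top",p),("side",q)):
    h=hsv(im);H,S,V=[h[...,i].astype(int) for i in range(3)]
    m=(S<60)&(V<110)&(V>40)
    k=max(blobs(m),key=lambda b:b[0])[2].astype(np.uint8)
    k=cv2.morphologyEx(k,cv2.MORPH_OPEN,np.ones((7,7)))
    c=max(cv2.findContours(k,0,1)[0],key=cv2.contourArea)
    P=cast(n,c.reshape(-1,2),.13)[:,:2]*1000
    if n=="top":
        ctr=np.array([.528*1000,120]);
        def fit(sel):
            vx,vy,x0,y0=cv2.fitLine(P[sel].astype(np.float32),cv2.DIST_HUBER,0,.01,.01).ravel();return (x0,y0),np.degrees(np.arctan2(vy,vx))
        X,Y=P.T
        for nm,s in(("ledge",(Y<0)&(X>400)&(X<650)),("back",(Y>240)&(X>390)&(X<640)),("left",(X<400)&(Y>10)&(Y<240)),("right",(X>640)&(Y>10)&(Y<240))): print(nm,s.sum(),fit(s))
    # T tops: bright low-sat regions + stripe on plate
    for nm,sx in (("reject",(.455,.11)),("good",(.585,.1))):
        pass
    hull=cv2.convexHull(c);M=cv2.fillConvexPoly(np.zeros_like(k),hull,1)
    m2=((V>125)|(S>150))&(M>0)
    for A,cc,kk in blobs(m2,100):
        c2=max(cv2.findContours(kk.astype(np.uint8),0,1)[0],key=cv2.contourArea)
        print(n,A,cc.round(0),cast(n,[cc],.15)[0].round(4)[:2],(cast(n,cv2.approxPolyDP(c2,2,True).reshape(-1,2),.15)[:,:2]*1000).round(0).tolist())
E
python3 m.py
```

```text
Traceback (most recent call last):
  File "m.py", line 16, in <module>
    for nm,s in(("ledge",(Y<0)&(X>400)&(X<650)),("back",(Y>240)&(X>390)&(X<640)),("left",(X<400)&(Y>10)&(Y<240)),("right",(X>640)&(Y>10)&(Y<240))): print(nm,s.sum(),fit(s))
                                                                                                                                                                     ~~~^^^
  File "m.py", line 14, in fit
    vx,vy,x0,y0=cv2.fitLine(P[sel].astype(np.float32),cv2.DIST_HUBER,0,.01,.01).ravel();return (x0,y0),np.degrees(np.arctan2(vy,vx))
                ~~~~~~~~~~~^^^^^^^^^^^^^^^^^^^^^^^^^^^^^^^^^^^^^^^^^^^^^^^^^^^^
cv2.error: OpenCV(4.12.0) /io/opencv/modules/imgproc/src/linefit.cpp:50: error: (-215:Assertion failed) count > 0 in function 'fitLine2D_wods'
```

```bash
python3 - <<'E'
from h import *
p=np.load('pics/top0.npy');h=hsv(p)
for x,y in [(270,150),(300,170),(380,200),(380,280),(260,290),(300,290),(235,200),(300,310),(430,300)]: print((x,y),h[y,x],p[y,x])
E
sed -i 's/m=(S<60)&(V<110)&(V>40)/m=(S<45)\&(V<125)\&(V>40)/' m.py; python3 m.py
```

```text
(270, 150) [ 60   7 104] [101 104 101]
(300, 170) [ 90   5 104] [102 104 104]
(380, 200) [120   5 110] [108 108 110]
(380, 280) [135   5 112] [111 110 112]
(260, 290) [105   5 109] [107 108 109]
(300, 290) [ 90   2 109] [108 109 109]
(235, 200) [ 14 133 173] [173 126  83]
(300, 310) [ 14 129 180] [180 130  89]
(430, 300) [ 13 125 175] [175 127  89]
ledge 126 ((np.float32(520.2096), np.float32(-10.305627)), np.float32(2.348648))
back 175 ((np.float32(516.99084), np.float32(266.37527)), np.float32(4.014588))
left 123 ((np.float32(366.32278), np.float32(125.531296)), np.float32(-87.56072))
right 116 ((np.float32(672.18225), np.float32(124.11379)), np.float32(-87.475426))
top 905 [345. 183.] [0.5812 0.0832] [[617.0, 111.0], [607.0, 113.0], [539.0, 99.0], [537.0, 94.0], [545.0, 72.0], [563.0, 78.0], [569.0, 74.0], [578.0, 43.0], [604.0, 50.0], [598.0, 83.0], [619.0, 88.0]]
top 289 [258. 175.] [0.5999 0.25  ] [[615.0, 267.0], [601.0, 267.0], [595.0, 261.0], [591.0, 267.0], [585.0, 265.0], [585.0, 234.0], [591.0, 234.0], [595.0, 248.0], [597.0, 233.0], [615.0, 233.0]]
top 646 [258. 251.] [0.4509 0.2485] [[513.0, 253.0], [395.0, 258.0], [391.0, 241.0], [510.0, 240.0]]
top 970 [336. 247.] [0.4564 0.1036] [[497.0, 113.0], [491.0, 132.0], [480.0, 134.0], [415.0, 119.0], [413.0, 109.0], [421.0, 92.0], [443.0, 96.0], [449.0, 69.0], [456.0, 63.0], [481.0, 72.0], [474.0, 104.0]]
side 692 [335. 171.] [0.5783 0.0847] [[614.0, 114.0], [537.0, 98.0], [542.0, 75.0], [564.0, 81.0], [572.0, 46.0], [601.0, 52.0], [593.0, 84.0], [617.0, 92.0]]
side 244 [240. 180.] [0.6114 0.2468] [[622.0, 228.0], [624.0, 263.0], [600.0, 266.0], [598.0, 231.0]]
side 896 [350. 226.] [0.4538 0.1052] [[487.0, 136.0], [411.0, 118.0], [416.0, 96.0], [441.0, 100.0], [450.0, 67.0], [476.0, 72.0], [468.0, 107.0], [493.0, 113.0]]
side 627 [266. 253.] [0.447  0.2486] [[510.0, 253.0], [391.0, 256.0], [390.0, 241.0], [503.0, 240.0]]
```

```bash
cat >> h.py <<'E'
YAW=np.radians(2.45);O=np.array([.525,-.012])
ax=np.array([np.cos(YAW),np.sin(YAW)]);ay=np.array([-ax[1],ax[0]])
def st(w): d=np.asarray(w)[...,:2]-O; return np.stack([d@ax,d@ay],-1)
def wo(s): return O+s[0]*ax+s[1]*ay
def plan(sx,sy,z,yaw=0):
    """shift mm & turn about tool z from present pose to stand pose; yaw rad rel. stand"""
    o=robot.get_obs();R=o['orientation'];t=np.r_[wo((sx,sy)),z]
    a=YAW+yaw;T=np.array([[np.cos(a),np.sin(a),0],[np.sin(a),-np.cos(a),0],[0,0,-1]]).T
    T=np.c_[[np.cos(a),np.sin(a),0],[np.sin(a),-np.cos(a),0],[0,0,-1]]
    rv=cv2.Rodrigues(R.T@T)[0].ravel()
    print('shift',(R.T@(t-o['position'])*1000).round(1),'turn',rv.round(3),'now st',(st(o['position'])*1000).round(1),o['position'][2].round(4))
E
python3 - <<'E'
from h import *
# ledge check
for n,pts in (("top",[(388.8,137.7),(394,214),(400.4,291.5)]),("side",[(362,134),(438,257)])): print(n,(st(cast(n,pts,.13))*1000).round(1))
# ring: subpixel ledge: blue cover ends
plan(-.0705,-.040,.25)
E
```

```text
top [[ 152.8   -1.4]
 [  -2.2    0.9]
 [-152.1    1.1]]
side [[ 146.5    1.8]
 [-161.7    7.1]]
shift [-357.1 -417.4    3.1] turn [-1.000e-03  2.000e-03 -1.302e+00] now st [-378.  -495.2] 0.2523
```

Emit:
send_rows --plan '[[1,[-35,-40,0],[0,0,-0.13]],[1,[-70,-80,0],[0,0,-0.26]],[1,[-105,-120,0],[0,0,-0.39]],[1,[-140,-160,0],[0,0,-0.52]],[1,[-170,-200,0],[0,0,-0.65]]]' --grip_force 40

```text
t: 0.6
position: [0.3, -0.3086, 0.253]
orientation: [[0.823, -0.568, -0.001], [-0.568, -0.823, 0.0], [-0.001, 0.0, -1.0]]
wrist_force: [0.5, -1.3, 0.2]
opening: 0.0125
```

```bash
python3 -c "
from h import *
plan(-.0705,-.040,.25)"
```

```text
shift [ -15.5 -297.4    2.9] turn [-0.     0.001 -0.647] now st [-237.4 -286.7] 0.253
```

Emit:
send_rows --plan '[[1,[0,-45,0],[0,0,-0.13]],[1,[0,-90,0],[0,0,-0.26]],[1,[0,-135,0],[0,0,-0.39]],[1,[-5,-180,0],[0,0,-0.52]],[1,[-10,-220,0],[0,0,-0.63]]]'

```text
t: 1.1
position: [0.418, -0.1222, 0.2531]
orientation: [[1.0, 0.027, -0.0], [0.027, -1.0, 0.0], [-0.0, -0.0, -1.0]]
wrist_force: [0.1, -0.5, 0.0]
opening: -0.0001
```

Emit:
send_rows --plan '[[1,[0,0,0],[0,0,0]],[1,[0,0,0],[0,0,0]]]'

```text
t: 1.3
position: [0.4174, -0.1238, 0.2529]
orientation: [[1.0, 0.023, -0.001], [0.023, -1.0, -0.0], [-0.001, 0.0, -1.0]]
wrist_force: [-0.2, -1.2, -0.6]
opening: -0.0
```

```bash
python3 -c "
from h import *
plan(-.0705,-.040,.25)"
```

```text
shift [ 40.5 -67.8   2.9] turn [ 0.     0.001 -0.019] now st [-112.3 -107. ] 0.2529
```

Emit:
send_rows --plan '[[1,[20,-34,0],[0,0,-0.01]],[1,[40,-68,0],[0,0,-0.02]],[1,[40,-68,30],[0,0,-0.02]],[1,[40,-68,60],[0,0,-0.02]],[1,[40,-68,60],[0,0,-0.02]]]'

```text
t: 1.8
position: [0.4521, -0.0575, 0.1894]
orientation: [[0.999, 0.038, -0.01], [0.038, -0.999, 0.001], [-0.01, -0.001, -1.0]]
wrist_force: [-0.4, -0.5, -0.4]
opening: 0.0001
```

```bash
python3 - <<'E'
from h import *
plan(-.0705,-.040,.155)
p,d=robot.snapshot('side')
a=cv2.resize(p[60:330,300:600],None,fx=2,fy=2);cv2.imwrite('pics/s1.png',a[...,::-1])
E
```

```text
shift [ 4.6 -2.4 34.3] turn [-0.001  0.01  -0.005] now st [-74.8 -42.4] 0.1894
```

View pics/s1.png

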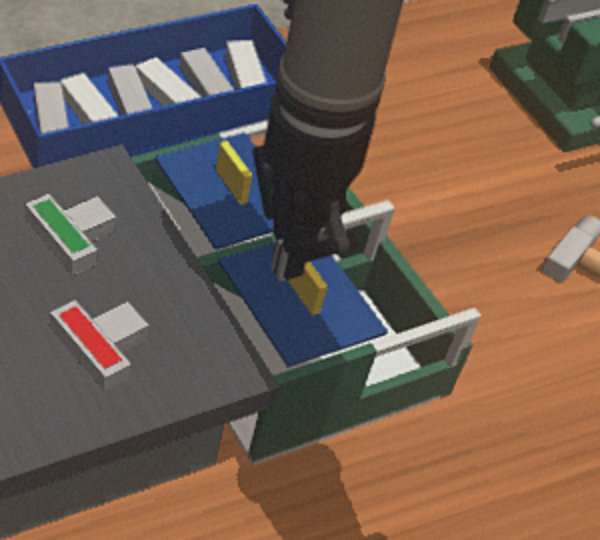

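The fingertips, at crop (287,270), hang on the ledge side of the near tab (310,285). I'll lower them.

Emit:
send_rows --plan '[[1,[4,-4,12],[0,0,0]],[1,[4,-4,24],[0,0,0]],[1,[4,-4,34],[0,0,0]],[1,[4,-4,34],[0,0,0]]]'

```text
t: 2.25
position: [0.4587, -0.0517, 0.1579]
orientation: [[0.999, 0.041, -0.003], [0.041, -0.999, 0.0], [-0.003, -0.0, -1.0]]
wrist_force: [-1.6, -0.1, -0.1]
opening: -0.0001
```

```bash
python3 - <<'E'
from h import *
plan(-.0705,-.135,.155)
p,d=robot.snapshot('side')
a=cv2.resize(p[60:330,300:600],None,fx=2,fy=2);cv2.imwrite('pics/s2.png',a[...,::-1])
E
```

```text
shift [-2.4 98.2  2.8] turn [-0.     0.003 -0.002] now st [-68.  -36.8] 0.1579
```

View pics/s2.png

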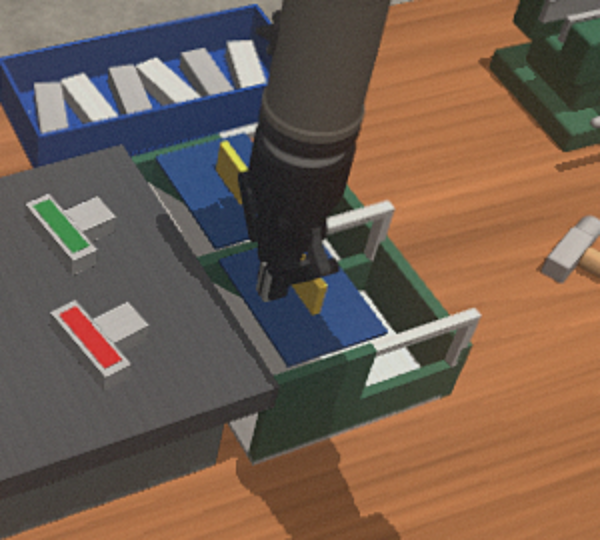

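Emit:
send_rows --plan '[[1,[0,10,0],[0,0,0]],[1,[-1,20,0],[0,0,0]],[1,[-2,32,0],[0,0,0]],[1,[-2,44,0],[0,0,0]],[1,[-2,56,0],[0,0,0]]]'

```text
t: 2.8
position: [0.4608, -0.1085, 0.1598]
orientation: [[0.999, 0.041, 0.002], [0.041, -0.999, 0.0], [0.002, -0.0, -1.0]]
wrist_force: [1.5, 2.7, 0.6]
opening: -0.0001
```

Emit:
send_rows --plan '[[1,[0,10,0],[0,0,0]],[1,[0,20,0],[0,0,0]],[1,[0,28,0],[0,0,0]],[1,[0,34,0],[0,0,0]],[1,[0,38,0],[0,0,0]]]'

```text
t: 3.3
position: [0.4615, -0.1462, 0.1592]
orientation: [[0.999, 0.041, -0.001], [0.041, -0.999, -0.0], [-0.001, 0.0, -1.0]]
wrist_force: [0.4, 1.9, 1.5]
opening: -0.0002
```

```bash
python3 - <<'E'
from h import *
plan(-.0705,-.135,.155)
p,d=robot.snapshot('side')
a=cv2.resize(p[60:330,300:600],None,fx=2,fy=2);cv2.imwrite('pics/s3.png',a[...,::-1])
E
```

```text
shift [-1.3  3.6  4.2] turn [ 0.     0.001 -0.002] now st [ -69.2 -131.4] 0.1592
```

View pics/s3.png

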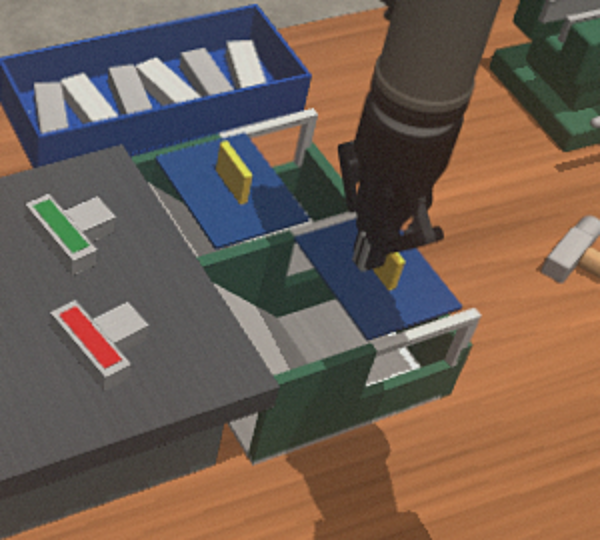

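Nearly open and the resistance is 2 N. I'll push in small steps until it hits the stop.

Emit:
send_rows --plan '[[1,[0,2,0],[0,0,0]],[1,[0,4,0],[0,0,0]],[1,[0,6,0],[0,0,0]],[1,[0,6,0],[0,0,0]]]'

```text
t: 3.75
position: [0.4616, -0.1511, 0.1591]
orientation: [[0.999, 0.041, -0.001], [0.041, -0.999, 0.001], [-0.001, -0.001, -1.0]]
wrist_force: [-1.2, 2.4, 1.3]
opening: -0.0004
```

Emit:
send_rows --plan '[[1,[0,1,0],[0,0,0]],[1,[0,2,0],[0,0,0]],[1,[0,3,0],[0,0,0]],[1,[0,3,0],[0,0,0]]]'

```text
t: 4.15
position: [0.4616, -0.1512, 0.1591]
orientation: [[0.999, 0.043, -0.002], [0.043, -0.999, 0.004], [-0.002, -0.004, -1.0]]
wrist_force: [-2.8, 7.6, 2.9]
opening: -0.0001
```

Emit:
send_rows --plan '[[1,[0,-10,0],[0,0,0]],[1,[0,-14,-25],[0,0,0]],[1,[0,-20,-55],[0,0,0]],[0.5,[0,-60,-60],[0,0,0]],[0.5,[0,-100,-60],[0,0,0]]]'

```text
t: 4.65
position: [0.4594, -0.056, 0.221]
orientation: [[0.999, 0.036, 0.005], [0.036, -0.999, -0.003], [0.005, 0.003, -1.0]]
wrist_force: [-0.1, -0.5, -0.2]
opening: 0.0284
```

Emit:
send_rows --plan '[[0.5,[0,-40,0],[0,0,0]],[0.5,[-5,-80,0],[0,0,-0.07]],[0.5,[-10,-120,0],[0,0,-0.14]],[0.5,[-15,-160,0],[0,0,-0.19]],[0.5,[-20,-190,0],[0,0,-0.19]]]'

```text
t: 5.15
position: [0.4301, 0.1362, 0.2196]
orientation: [[0.973, 0.231, 0.002], [0.231, -0.973, -0.001], [0.002, 0.001, -1.0]]
wrist_force: [-0.0, 1.0, 0.2]
opening: 0.043
```

```bash
python3 - <<'E'
from h import *
s=st([.4447,.149]);print(s);plan(*s,.165,.191);print(robot.get_obs()['opening'])
p,d=robot.snapshot('top')
a=cv2.resize(p[130:310,235:505],None,fx=2.6,fy=2.6);cv2.imwrite('pics/s4.png',a[...,::-1])
np.save('pics/s4.npy',p)
E
```

```text
[-0.07334424  0.16428546]
shift [17.  -9.2 54.6] turn [ 0.001 -0.002 -0.   ] now st [-88.4 152.1] 0.2196
0.043002784805145224
```

View pics/s4.png

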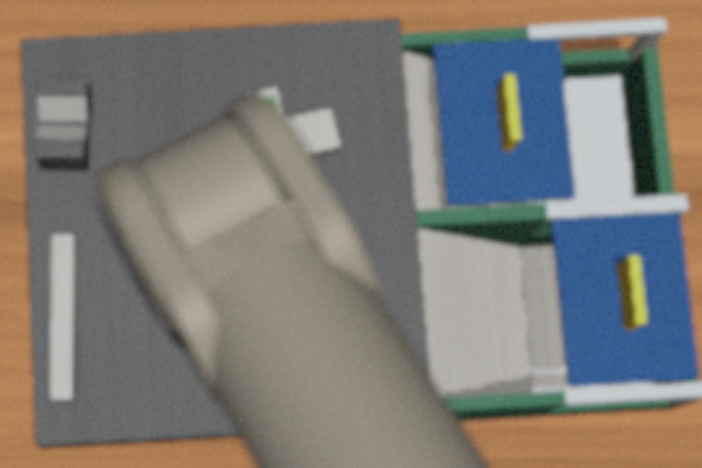

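Emit:
send_rows --plan '[[0.5,[8,-5,0],[0,0,0]],[0.5,[17,-10,10],[0,0,0]],[0.5,[17,-10,30],[0,0,0]],[0.5,[17,-10,50],[0,0,0]],[0.5,[17,-10,60],[0,0,0]]]'

```text
t: 5.7
position: [0.4449, 0.1457, 0.1574]
orientation: [[0.974, 0.226, -0.002], [0.226, -0.974, -0.002], [-0.002, 0.002, -1.0]]
wrist_force: [-0.1, -0.6, -0.4]
opening: 0.0427
```

```bash
python3 - <<'E'
from h import *
s=st([.4447,.149]);plan(*s,.157,.191)
p,d=robot.snapshot('side')
a=cv2.resize(p[60:330,220:520],None,fx=2,fy=2);cv2.imwrite('pics/s5.png',a[...,::-1])
E
```

```text
shift [ 0.6 -3.3  0.4] turn [ 0.002  0.002 -0.006] now st [-73.3 160.9] 0.1574
```

View pics/s5.png

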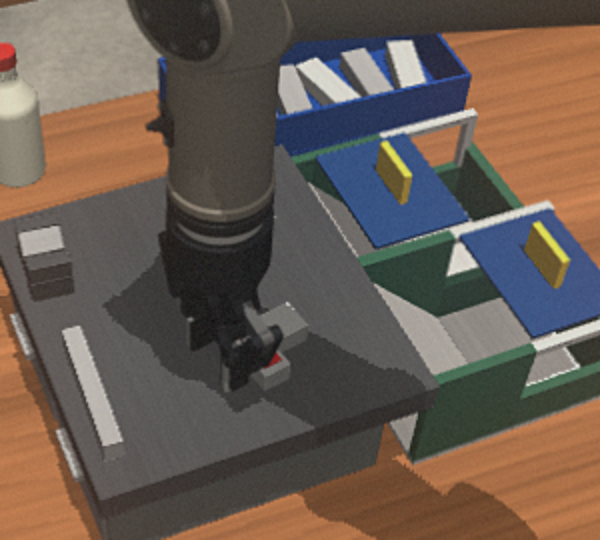

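Emit:
send_rows --plan '[[0.5,[0,4,0],[0,0,0]],[0.5,[0,8,0],[0,0,0]],[0.5,[0,12,0],[0,0,0]],[0.5,[0,15,0],[0,0,0]]]'

```text
t: 6.15
position: [0.4486, 0.1342, 0.1603]
orientation: [[0.973, 0.229, 0.002], [0.229, -0.973, 0.002], [0.002, -0.002, -1.0]]
wrist_force: [-1.6, 3.0, 1.6]
opening: 0.043
```

Emit:
send_rows --plan '[[0.5,[-1,5,0],[0,0,0.02]],[0.5,[-2,10,0],[0,0,0.04]],[0.5,[-3,15,0],[0,0,0.06]],[0.5,[-4,20,0],[0,0,0.08]],[0.5,[-5,25,0],[0,0,0.1]]]'

```text
t: 6.65
position: [0.449, 0.1078, 0.1595]
orientation: [[0.992, 0.129, 0.001], [0.129, -0.992, 0.0], [0.001, -0.0, -1.0]]
wrist_force: [1.3, 2.4, 2.5]
opening: 0.0428
```

```bash
python3 - <<'E'
from h import *
plan(-.0705,.09,.157,0);print(robot.get_obs()['wrist_force'])
p,d=robot.snapshot('side')
a=cv2.resize(p[60:330,220:520],None,fx=2,fy=2);cv2.imwrite('pics/s6.png',a[...,::-1])
E
```

```text
shift [-2.5 32.8  2.5] turn [-0.    -0.001  0.087] now st [-70.8 122.9] 0.1595
[1.28075902 2.42722424 2.45351668]
```

View pics/s6.png

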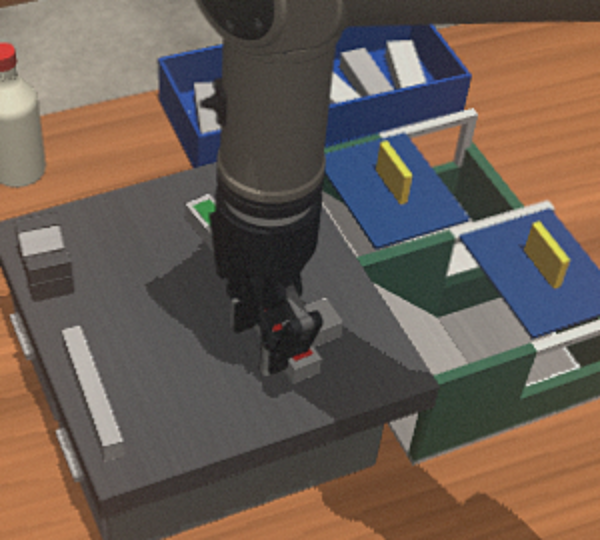

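Emit:
send_rows --plan '[[0.5,[-1,6,1],[0,0,0.02]],[0.5,[-1,12,2],[0,0,0.04]],[0.5,[-2,18,2],[0,0,0.06]],[0.5,[-3,24,2],[0,0,0.08]],[0.5,[-4,30,2],[0,0,0.09]]]'

```text
t: 7.2
position: [0.4484, 0.0767, 0.157]
orientation: [[0.999, 0.039, -0.001], [0.039, -0.999, -0.001], [-0.001, 0.0, -1.0]]
wrist_force: [1.0, 3.3, 0.9]
opening: 0.0426
```

Emit:
send_rows --plan '[[0.5,[0,6,0],[0,0,0]],[0.5,[0,12,0],[0,0,0]],[0.5,[0,18,0],[0,0,0]],[0.5,[0,24,0],[0,0,0]],[0.5,[0,30,0],[0,0,0]]]'

```text
t: 7.7
position: [0.4496, 0.0469, 0.157]
orientation: [[0.999, 0.041, -0.001], [0.041, -0.999, -0.0], [-0.001, 0.0, -1.0]]
wrist_force: [1.0, 2.6, -0.4]
opening: 0.043
```

```bash
python3 - <<'E'
from h import *
plan(-.0705,.0,.157,0);print(robot.get_obs()['wrist_force'])
p,d=robot.snapshot('side')
a=cv2.resize(p[60:330,220:520],None,fx=2,fy=2);cv2.imwrite('pics/s7.png',a[...,::-1])
E
```

```text
shift [ 2.4 62.1  0. ] turn [ 0.     0.001 -0.002] now st [-72.8  62.1] 0.157
[ 1.02187691  2.57121477 -0.35078345]
```

View pics/s7.png

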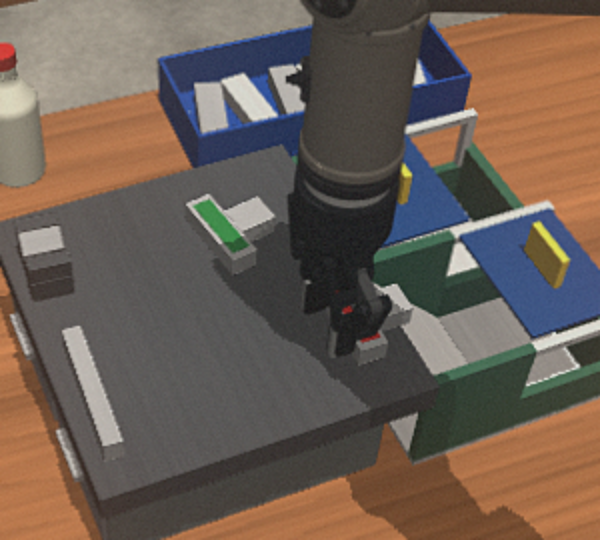

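The piece is square to the pusher with its stem over the ledge. I'll carry on pushing.

Emit:
send_rows --plan '[[0.5,[0,6,0],[0,0,0]],[0.5,[0,12,0],[0,0,0]],[0.5,[0,18,0],[0,0,0]],[0.5,[0,24,0],[0,0,0]],[0.5,[0,30,0],[0,0,0]]]'

```text
t: 8.25
position: [0.4514, 0.0176, 0.1575]
orientation: [[0.999, 0.041, 0.0], [0.041, -0.999, 0.0], [0.0, -0.0, -1.0]]
wrist_force: [1.2, 3.0, 1.9]
opening: 0.0424
```

Emit:
send_rows --plan '[[0.5,[0,5,0],[0,0,0]],[0.5,[0,10,0],[0,0,0]],[0.5,[0,15,0],[0,0,0]],[0.5,[0,20,0],[0,0,0]],[0.5,[0,25,0],[0,0,0]]]'

```text
t: 8.75
position: [0.452, -0.0083, 0.1571]
orientation: [[0.999, 0.04, -0.001], [0.04, -0.999, -0.001], [-0.001, 0.001, -1.0]]
wrist_force: [-0.3, 0.6, -0.3]
opening: 0.0428
```

```bash
python3 - <<'E'
from h import *
plan(-.0705,.0,.157,0);print(robot.get_obs()['wrist_force'])
p,d=robot.snapshot('side')
a=cv2.resize(p[60:330,220:520],None,fx=2,fy=2);cv2.imwrite('pics/s8.png',a[...,::-1])
E
```

```text
shift [2.3 6.8 0.1] turn [ 0.001  0.001 -0.002] now st [-72.8   6.8] 0.1571
[-0.33543063  0.55383751 -0.25506105]
```

View pics/s8.png

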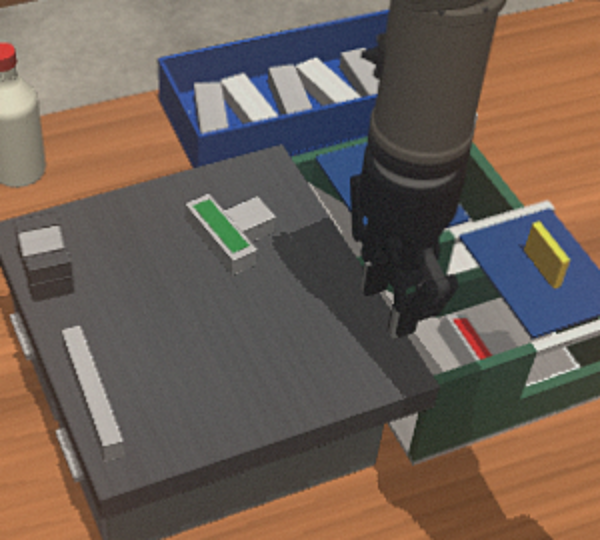

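Emit:
send_rows --plan '[[0.5,[0,-4,-20],[0,0,0]],[0.5,[0,-4,-55],[0,0,0]],[1,[0,30,-60],[0,0,0]],[1,[0,75,-60],[0,0,0]],[1,[1,120,-60],[0,0,0]]]'

```text
t: 9.3
position: [0.4584, -0.1283, 0.218]
orientation: [[0.999, 0.043, 0.001], [0.043, -0.999, -0.001], [0.001, 0.001, -1.0]]
wrist_force: [-0.7, -0.4, -0.5]
opening: 0.0006
```

Emit:
send_rows --plan '[[1,[0,35,0],[0,0,0]],[1,[0,66,0],[0,0,0]],[1,[0,66,0],[0,0,0]]]'

```text
t: 9.6
position: [0.4596, -0.1997, 0.2167]
orientation: [[1.0, 0.031, -0.001], [0.031, -1.0, -0.003], [-0.001, 0.003, -1.0]]
wrist_force: [-0.0, 0.7, -0.3]
opening: -0.0002
```

```bash
python3 - <<'E'
from h import *
plan(-.0705,-.180,.157,0)
for n in('top','side'):
    p,d=robot.snapshot(n);np.save(f'pics/{n}9.npy',p);np.save(f'pics/{n}9d.npy',d)
    a=p[120:310,235:515] if n=='top' else p[100:330,320:580]
    cv2.imwrite(f'pics/{n}9.png',cv2.resize(a,None,fx=2.5,fy=2.5)[...,::-1])
E
```

```text
shift [ 2.9 -5.  59.7] turn [ 0.003  0.001 -0.011] now st [ -73.3 -184.8] 0.2167
```

View pics/top9.png

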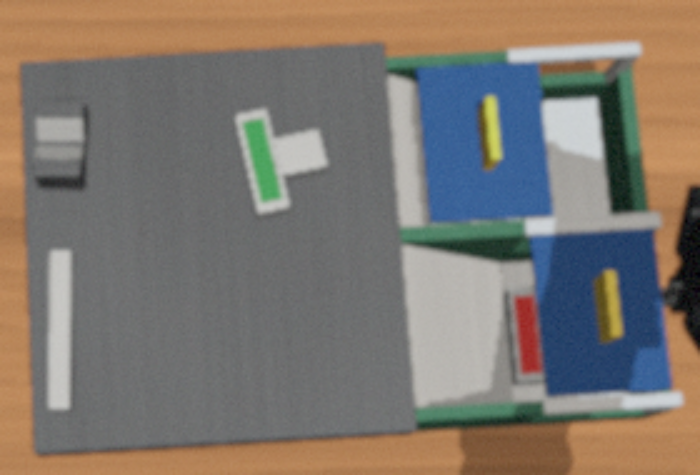

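View pics/side9.png

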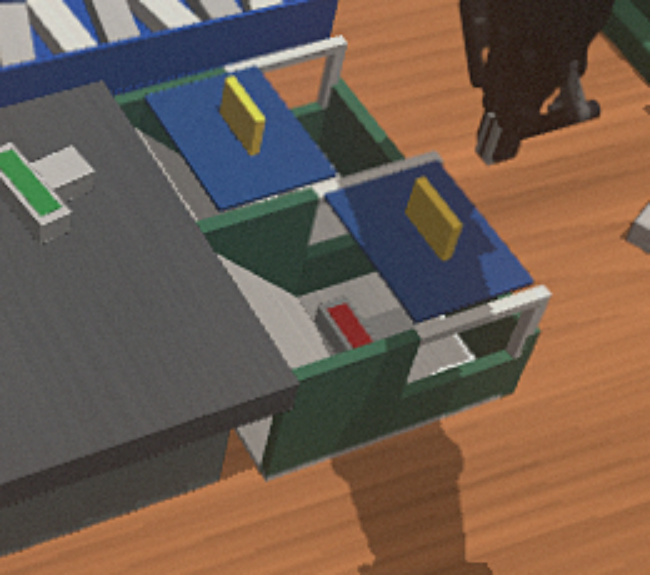

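Top view: the reject (red at 528,333) lies flat at the bottom of the near chute, and the good piece, bar and V-block haven't moved. The gripper is beyond the tab. I'll lower it and close the cover.

Emit:
send_rows --plan '[[1,[3,-1,20],[0,0,-0.01]],[1,[3,-3,40],[0,0,-0.01]],[1,[3,-3,60],[0,0,-0.01]],[1,[3,-3,60],[0,0,-0.01]]]'

```text
t: 10.1
position: [0.4616, -0.1872, 0.1548]
orientation: [[0.998, 0.054, -0.006], [0.054, -0.999, 0.003], [-0.006, -0.004, -1.0]]
wrist_force: [0.1, -0.0, -0.1]
opening: -0.0003
```

```bash
python3 - <<'E'
from h import *
plan(-.0705,-.065,.157,0)
for n in('top','side'):
    p=np.load(f'pics/{n}9.npy');h=hsv(p);H,S,V=[h[...,i].astype(int) for i in range(3)]
    for A,c,k in blobs(((H<8)|(H>172))&(S>150)&(V>60),40):
        if 400<c[0]<500: print(n,A,c.round(0),(st(cast(n,[c],.026))*1000).round(1),[np.load(f'pics/{n}9d.npy')[int(c[1]),int(c[0])]])
p,d=robot.snapshot('side');cv2.imwrite('pics/s10.png',cv2.resize(p[100:330,320:580],None,fx=2.5,fy=2.5)[...,::-1])
E
```

```text
shift [   1.5 -107.3   -1.8] turn [-0.003  0.006  0.012] now st [ -70.8 -172.3] 0.1548
top 174 [446. 253.] [[ -70.4 -115.2]] [np.float32(1.1985141)]
side 134 [459. 230.] [[ -59.  -113.8]] [np.float32(1.1275419)]
```

View pics/s10.png

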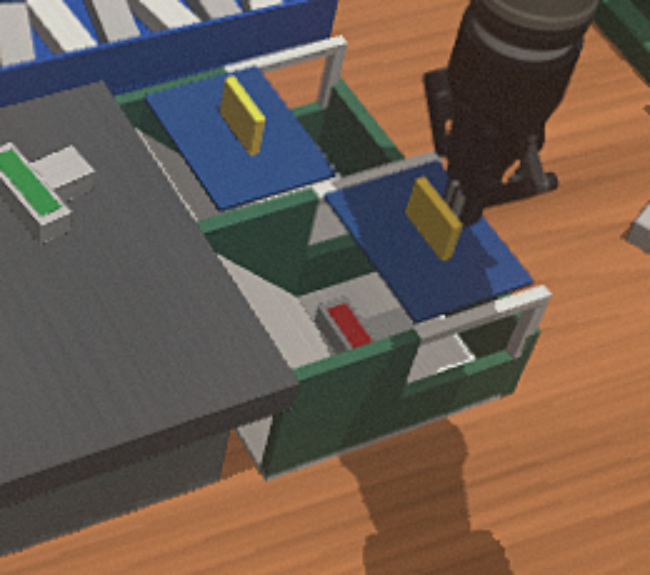

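Emit:
send_rows --plan '[[1,[0,-8,0],[0,0,0.01]],[1,[0,-18,0],[0,0,0.01]],[1,[0,-30,0],[0,0,0.01]],[1,[0,-42,0],[0,0,0.01]],[1,[0,-54,0],[0,0,0.01]]]'

```text
t: 10.65
position: [0.4619, -0.135, 0.1583]
orientation: [[0.999, 0.042, 0.003], [0.042, -0.999, -0.001], [0.003, 0.001, -1.0]]
wrist_force: [1.4, -2.9, 1.1]
opening: -0.0
```

Emit:
send_rows --plan '[[1,[0,-12,0],[0,0,0]],[1,[0,-24,0],[0,0,0]],[1,[0,-34,0],[0,0,0]],[1,[0,-42,0],[0,0,0]],[1,[0,-47,0],[0,0,0]]]'

```text
t: 11.15
position: [0.4588, -0.0879, 0.1572]
orientation: [[0.999, 0.042, -0.001], [0.042, -0.999, 0.0], [-0.001, -0.0, -1.0]]
wrist_force: [0.8, -2.4, 0.9]
opening: -0.0
```

```bash
python3 - <<'E'
from h import *
plan(-.0705,-.065,.157,0)
E
```

```text
shift [-1.1 -8.   0.2] turn [-0.     0.001 -0.001] now st [-69.4 -73. ] 0.1572
```

Emit:
send_rows --plan '[[1,[0,-2,0],[0,0,0]],[1,[0,-4,0],[0,0,0]],[1,[0,-6,0],[0,0,0]],[1,[0,-7,0],[0,0,0]]]'

```text
t: 11.55
position: [0.4585, -0.0821, 0.1571]
orientation: [[0.999, 0.041, -0.001], [0.041, -0.999, 0.0], [-0.001, -0.0, -1.0]]
wrist_force: [0.6, -2.9, 0.2]
opening: -0.0001
```

Emit:
send_rows --plan '[[1,[0,-1,0],[0,0,0]],[1,[0,-2,0],[0,0,0]],[1,[0,-3,0],[0,0,0]],[1,[0,-3,0],[0,0,0]]]'

```text
t: 11.95
position: [0.4584, -0.081, 0.1572]
orientation: [[0.999, 0.04, -0.0], [0.04, -0.999, -0.003], [-0.0, 0.003, -1.0]]
wrist_force: [0.4, -5.2, 0.2]
opening: -0.0005
```

Emit:
send_rows --plan '[[1,[0,-1,0],[0,0,0]],[1,[0,-2,0],[0,0,0]],[1,[0,-3,0],[0,0,0]],[1,[0,-3,0],[0,0,0]]]'

```text
t: 12.35
position: [0.4584, -0.0809, 0.1572]
orientation: [[0.999, 0.038, 0.0], [0.038, -0.999, -0.006], [-0.0, 0.006, -1.0]]
wrist_force: [0.6, -9.9, 0.0]
opening: 0.0001
```

The cover is at its stop: the position holds while the force rises to 10 N. I'll back off and rise.

Emit:
send_rows --plan '[[1,[0,10,0],[0,0,0]],[1,[0,22,0],[0,0,0]],[1,[0,24,-30],[0,0,0]],[1,[0,26,-70],[0,0,0]],[1,[0,60,-100],[0,0,0]]]'

```text
t: 12.85
position: [0.462, -0.1302, 0.2594]
orientation: [[0.999, 0.052, 0.002], [0.051, -0.999, 0.005], [0.002, -0.005, -1.0]]
wrist_force: [1.6, -0.4, 0.7]
opening: -0.0005
```

Emit:
send_rows --plan '[[1,[-20,40,0],[0,0,0]],[1,[-40,85,0],[0,0,0]],[1,[-40,120,0],[0,0,0]],[1,[-40,150,0],[0,0,0]],[1,[-40,150,0],[0,0,0]]]'

```text
t: 13.35
position: [0.4255, -0.2928, 0.2563]
orientation: [[0.999, 0.033, -0.001], [0.033, -0.999, -0.001], [-0.001, 0.001, -1.0]]
wrist_force: [0.6, 0.6, -0.4]
opening: -0.0
```

```bash
python3 - <<'E'
from h import *
print(robot.get_obs()['position'])
for n in('top','side'):
    p,d=robot.snapshot(n);h=hsv(p);H,S,V=[h[...,i].astype(int) for i in range(3)]
    for A,c,k in blobs((H>22)&(H<34)&(S>150)&(V>60),30): print(n,A,c.round(0),(st(cast(n,[c],.1585))*1000).round(1))
    a=p[120:310,235:515] if n=='top' else p[100:330,320:580]
    cv2.imwrite(f'pics/{n}11.png',cv2.resize(a,None,fx=2.5,fy=2.5)[...,::-1])
E
```

```text
[ 0.42545496 -0.2928463   0.25634182]
top 52 [429. 175.] [[ 64.3 -68.2]]
top 43 [424. 246.] [[-72.8 -45.2]]
side 66 [417. 139.] [[ 69.3 -71.5]]
side 82 [444. 196.] [[-71.1 -48.9]]
```

View pics/top11.png

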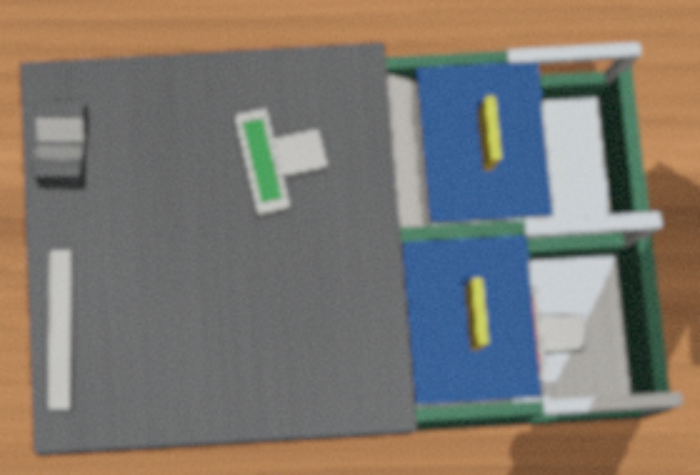

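View pics/side11.png

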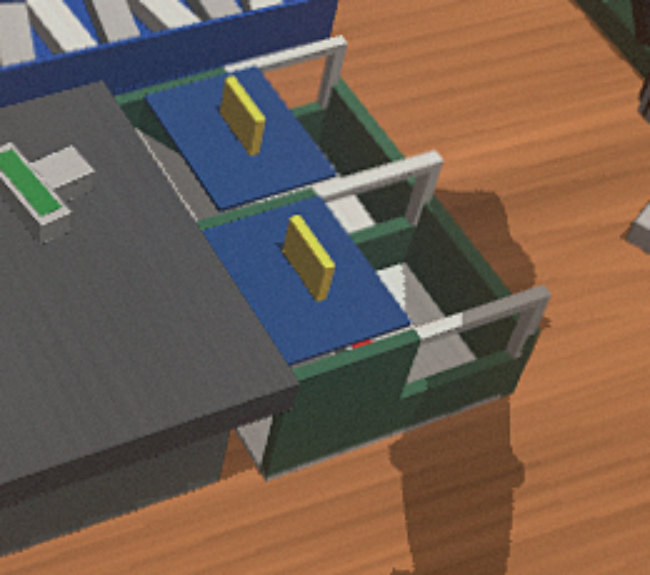

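The near cover sits flush with the ledge. The reject's stem shows flat on the chute floor at top crop (565,335), and the far cover and the good piece haven't moved. I'm handing in.

```bash
python3 -c "
from workcell import robot
print(robot.close_job())"
```

```text
the job is handed in; nothing more can be done
None
```

The job is done and handed in, with the robot clock at about 13.5 s of the 58 s allowed. I opened the near chute's cover to its stop, pushed the red-striped T over the ledge without lifting it, and pushed the cover shut to its stop.

**Last checks**
- **Near cover:** in the last pictures it is flush with the ledge. At shutting, its position held while the force rose to 10 N. Its tab measures at stand y = -45 mm (top camera) and -49 mm (side camera), against the nominal -50. The two views disagree by about 4 mm, so I relied on the hard-stop contact rather than the camera.
- **Reject:** it lies flat on the near chute's bottom. With the cover open, the top camera put its stripe at about (-70, -115) mm. The side view gave an x about 11 mm off, because the chute wall partly hid the stripe.
- **Everything else:** the good piece, far cover, bar and V-block look unmoved in the last pictures, by eye. I did not re-check the purple look-alikes at the end, but the arm never went near them.
- **Forces:** none of the readings I took exceeded 10 N, and nothing was touching the arm or gripper when I handed in.

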